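Set a tasting slate out for collection and ring for the waiter

TASK

The tasting slate is ready to go out: with your fingertips, slide it toward you along the marble slab until its long near edge sticks out about three centimetres past the slab's near edge, evenly along its whole length and without going over the slab's sides, so that the waiter can get fingers under it. Then press the counter bell's plunger to call the waiter, and let it spring back. Only push the slate, never lift or tip it; keep your fingers off the three chocolate cups, which must stay standing on it, and leave the bell and the other things on the counter where they are.

Things in the scene. Friction and masses are not known exactly. Their poses are not given: they have to be found in the camera images.
- slab: serving slab, fixed: pale marble plate 220 (x) x 260 (y) x 20 mm on a recessed oak base, flat top without rims 45 mm above the counter. Origin: centre of its underside, on the counter. x points away from the robot, square to the near edge; y runs along that edge to the left. The near edge is the straight 260 mm edge at x = -110 mm
- slab_front (a point): middle of the slab's near top edge, 45 mm above the counter; axes as the slab's. Beyond the slab to the right stands a fixed wooden block with a tray of chocolates, 0.17 m tall
- slate: loose dark grey flat slate board, 100 (x) x 200 (y) x 8 mm, 0.3 to 0.6 kg, lying wholly on the slab, long sides within 0.14 rad of its near edge, about 50 mm or more of bare marble behind its far edge. Origin: centre of its underside; x away from the robot, y left along its length. Cups stand along its middle line, about 25 mm of bare slate before and behind them
- slate_mid (a point): centre of the slate, half-way up its 8 mm thickness; axes as the slate's
- slate_front_left (a point): left end of the slate's near long edge (its near left corner), half-way up: slate frame x = -50, y = +100 mm
- slate_front_right (a point): right end of the slate's near long edge (its near right corner), half-way up: slate frame x = -50, y = -100 mm
- cup_0_mid (a point): centre, half-way up, of the left one of the three loose fluted chocolate cups that stand in a row on the slate; 37 mm wide at the rim, 28 mm tall, 14 g; not to be touched
- cup_1_mid (a point): centre, half-way up, of the middle one of the three loose fluted chocolate cups that stand in a row on the slate; 37 mm wide at the rim, 28 mm tall, 14 g; not to be touched
- cup_2_mid (a point): centre, half-way up, of the right one of the three loose fluted chocolate cups that stand in a row on the slate; 37 mm wide at the rim, 28 mm tall, 14 g; not to be touched
- bell: loose counter bell on the counter: chromed dome on a black ring, 80 mm across, 60 mm tall with its plunger, 0.16 kg. Origin: centre of its underside. It and the jar stand to the right of the slab, either one nearer to it
- bell_top (a point): top centre of the bell's plunger, a 14 mm wide button on top of the dome, 60 mm above the counter; pressed straight down; 14 mm of it stands above the dome
- bell_plunger (a joint): travel of the bell's plunger in m: 0 up, 0.004 fully down (8 N there, spring 2 N/mm); it springs back
- jar: bystander: glass jar of cacao nibs with cork lid, 65 mm across, 110 mm tall. Origin: centre of its underside
- serving_tongs: bystander: small steel serving tongs lying flat, farthest to the right, 32 x 170 x 18 mm. Origin: centre of its underside
- crumb_brush: bystander: crumb brush with a beech back, 26 x 131 x 30 mm, lying behind the jar and bell. Origin: centre of its underside. Behind it to the right stands a 0.48 m tall glass display case: swing the arm past it drawn in
- cup_0: the same cup as cup_0_mid; origin: centre of its underside
- cup_1: the same cup as cup_1_mid; origin: centre of its underside
- cup_2: the same cup as cup_2_mid; origin: centre of its underside
Things that resemble listed ones, but are neither listed nor needed, are in the scene too. What is shaped like the slate but red is not meant.

How it is judged:
By the outcome, as a careful person would: the job done as asked, in the order asked, and still so for the second after the job is handed in, with the robot touching nothing.
It also fails if it takes over 64 s, if anything falls off the work surface, if the arm or the gripper's body presses on something with over 40 N, if the wrist force passes 120 N, or if a joint passes its speed limit or range.

ROBOT

A 6-joint arm with a two-finger parallel gripper is mounted at the origin on a cart in front of the work surface, level with it; the furniture and walls round the work are solid. World frame = base frame: x ahead of the robot, y to its left, z up, the work surface at z = 0. Lengths are in mm, angles in degrees, forces in N, time in s.
With the tool pointing down it reaches from about 300 to 850 mm from the base axis. Payload 4.2 kg.
Tool frame: the origin (TCP) lies between the finger pads; the fingertips stand 22 mm ahead of it and the grasp point (between the pads) lies 3 mm ahead of it (env.finger_overhang is the distance from the TCP to the fingertips, in mm); z points along the fingers, y is the line along which they close (so a half turn about z gives the same grasp; the last joint's range is limited). The gripper opens to 91 mm and grips with 3 to 60 N. Pads are 32 mm wide; open, the fingers measure 118 mm over their backs; the gripper's body (76 mm by 178 mm) begins 60 mm behind the grasp point.
Start: joints at [72.479, 18.312, 89.639, -0, 72.044, -1.146], TCP at [162.108, 551.69, 235.976] pointing down, gripper open.
Joint ranges: [-177.97, 177.97], [-48.28, 115.42], [12.27, 149.76], [-77.06, 257.06], [2.81, 150.46], [-146.56, 146.56]. Speed limits (degrees/s): [147.25, 147.25, 180, 180, 180, 180].

INTERFACE

Orientations are given as [roll, pitch, yaw] about the fixed x, y, z axes, in that order (R = Rz(yaw) Ry(pitch) Rx(roll)).
In Python, from workcell import state, cams, ticket, look_for, outline_of, env gives the robot as it stands.
- The arm moves only by the tool servo_tool, never from a script. Its argument "steps" is a list of rows, each a list of 3 entries, a list of its own where there are three numbers: the closure in counts, from 0 (fully open) to 255 (shut), then the shift along the tool's x, y, z in mm, then the turn, a rotation vector about the tool's x, y, z in rad. A call has exactly 10 rows; each row shifts and turns the commanded pose from where the row before left it, along the tool's axes as they then stand; what a row does not reach is not made up. A row lasts 1/10 s, in which the tool goes at most 50 mm and 8.59 degrees, less where a joint would pass 70% of its speed; a pose out of reach is approached as far as the arm can. A call with a gripper value outside its range is refused whole. The fingers move at their own pace and stop on an object; "squeeze" is the grip in N (left out, the last holds). Time passes only in rows, so rows that do not move let the fingers close, or fill a call up. It gives the time, the measured TCP pose, the force, the opening and the grip force at its end, in the units of the state.
- state(): the state, without advancing time (a new reading comes with each control period).
- cams.grab_frame(name): name is "scene" or "side" or "wrist"; returns a dict with "color" (384x512x3 uint8, red, green, blue), "z_map" (384x512 float32, mm along the optical axis (not along the pixel's ray), 0 where there is no reading), "fovy" (degrees; the focal length in pixels is half the picture's height over the tangent of half this angle, whatever the lens; pixels are square), "cx", "cy" (the principal point, pixels), "eye" and "rotation" of the camera in the world; the wrist camera has in their place "tool_from_camera" (4x4, takes a point from camera to tool coordinates, whose origin is the TCP and whose axes are the flange's). Camera axes: x right, y up, looking along -z (the intrinsics and any distortion apply to the point x, -y, -z); pixel columns grow to the right and rows downward; lengths in mm; the calibration is good to about 2 mm. A picture is of the moment at which its call begins: read the wrist's pose just before it.
- ticket.job_done(): hands the job in; it is judged then, once.
Trained networks look in a picture, given as the dict that the camera call returned (one of the last four; its "shot" number tells which), for a name from the list of things; names that differ only in an ending like _2 or _b are one class to them, and where a whole thing is asked for, a point or a joint stands for the part that bears it (a point fixed in the world has none). Each returns a list of dicts, best first, with "confidence" (0 to 1); they miss things now and then, are a little off and sometimes report something else, mostly with a low value. They report only what shows in the picture. A call takes as long as a camera call. They do not tell look-alikes from the thing itself.
- look_for(picture, thing): "at" ([column, row] in pixels, amid what is visible of it).
- outline_of(picture, thing): "pixels" (384x512 bool, what is visible of it) and "at" ([column, row] in pixels, amid what is visible of it).
The state is a dict: "time_s": time; "qpos": joint angles; "qvel": joint speeds; "effort": joint torques, N m; "ee_pos": TCP position; "ee_rot": TCP orientation; "force": force on the tool from outside, world axes, zero at the start; "torque": the same for the moment, N m; "gripper_width": finger opening in mm; "gripper_force": force on a finger pad.
Only numpy, scipy, OpenCV 4.12 (cv2) and the standard library are available. Lean on these libraries where they do the work, as an engineer would, in place of code of your own. Each camera call takes 0.05 s, during which the arm holds its last target. There are 200 camera calls.

## Working session

There is one attempt and no reset: what is moved stays moved. The work goes in short steps, Python scripts to look and compute and a tool call to move; the robot and the scene stay as the last step left them, time stands still between calls to the robot, and variables do not carry over. Pictures are saved under pics/ and viewed, at most 10 in all, crops included, and the job is handed in when it is done.

Besides the shell and the picture viewer there is one more tool, called after "Emit:" as name(argument=value, ...), one argument or row to a line, values as JSON. servo_tool: Moves the arm, as the interface text tells. Its arguments: {"type":"object","properties":{"steps":{"type":"array","items":{"type":"array"}},"squeeze":{"type":"number"}},"required":["steps"]}

```bash
mkdir -p pics; ls; cat > h.py <<'E'
import numpy as np, cv2
from scipy.spatial.transform import Rotation as R
from workcell import state, cams, ticket, look_for, outline_of, env
def grab(n):
    s=state(); d=cams.grab_frame(n)
    if 'tool_from_camera' in d:
        T=np.eye(4); T[:3,:3]=np.array(s['ee_rot']) if np.shape(s['ee_rot'])==(3,3) else R.from_euler('xyz',s['ee_rot'],degrees=True).as_matrix()
        T[:3,3]=s['ee_pos']; d['T']=T@np.array(d['tool_from_camera'])
    else:
        T=np.eye(4); r=np.array(d['rotation']); T[:3,:3]=r if r.shape==(3,3) else R.from_euler('xyz',r,degrees=True).as_matrix(); T[:3,3]=d['eye']; d['T']=T
    return d
def ray(d,u,v):
    f=192/np.tan(np.radians(d['fovy'])/2)
    return np.stack([(np.asarray(u)-d['cx'])/f,-(np.asarray(v)-d['cy'])/f,-np.ones(np.shape(u))],-1)
def pts(d,u,v):
    u=np.asarray(u);v=np.asarray(v); z=d['z_map'][v,u]
    return (ray(d,u,v)*z[...,None])@d['T'][:3,:3].T+d['T'][:3,3]
def atz(d,u,v,z):
    r=ray(d,u,v)@d['T'][:3,:3].T; e=d['T'][:3,3]
    return e+r*((z-e[2])/r[...,2])[...,None]
E
python3 - <<'E'
from h import *
s=state(); print(s, env.finger_overhang)
ims=[]
for n in ('scene','side'):
    d=grab(n); print(n,[k for k in d],d['fovy'],d['cx'],d['cy'],d['T'].round(3).tolist())
    cv2.imwrite(f'pics/{n}.png',cv2.resize(d['color'][:,:,::-1],(800,600)))
    for t in ('slate','slab','bell','bell_top','jar','cup_0','crumb_brush','serving_tongs'):
        for o in outline_of(d,t)[:4]:
            v,u=np.nonzero(o['pixels']&(d['z_map']>0)); 
            if len(u)<5: continue
            P=pts(d,u,v); print(t,round(o['confidence'],2),np.round(o['at']),len(u),np.median(P,0).round(),np.percentile(P,2,axis=0).round(),np.percentile(P,98,axis=0).round())
E
```

```text
pics
{'time_s': 0.0, 'qpos': array([ 7.24805073e+01,  1.83514083e+01,  8.97079427e+01, -2.46188809e-04,
        7.20439392e+01, -1.14566425e+00]), 'qvel': array([-0.07278859,  0.14986269, -0.02315097, -0.02335919, -0.01405201,
        0.03907561]), 'effort': array([-2.43325470e-03, -4.12443209e+01, -2.31972849e+01,  7.23168603e-02,
        4.58345760e-02, -1.32565829e-04]), 'ee_pos': array([161.9476818 , 551.22165266, 235.11217581]), 'ee_rot': array([-1.79896726e+02, -1.83119817e-03,  1.63626246e+02]), 'force': array([-0.34494082,  0.22187552, -0.45598365]), 'torque': array([-0.04152524, -0.00451175,  0.08267962]), 'gripper_force': 0.0, 'gripper_width': 91.04127380750572} 22.0
scene ['color', 'z_map', 'fovy', 'cx', 'cy', 'eye', 'rotation', 'shot', 'T'] 45.42817203547858 250.6295857047275 190.10622230050808 [[0.852, 0.401, -0.336, -75.125], [-0.523, 0.64, -0.562, -704.387], [-0.011, 0.655, 0.756, 1291.64], [0.0, 0.0, 0.0, 1.0]]
slate 0.68 [173. 127.] 715 [396. 740.   5.] [343. 650.  -3.] [450. 841.  11.]
slate 0.63 [225. 166.] 690 [475. 391.  50.] [406. 306.  43.] [558. 478.  56.]
sla
[... 1859 characters left out ...]
66. 491.  55.]
cup_0 0.61 [261. 176.] 53 [515. 344.  73.] [502. 334.  53.] [534. 368.  80.]
cup_0 0.6 [230. 173.] 43 [444. 453.  73.] [432. 442.  56.] [462. 481.  78.]
cup_0 0.52 [246. 174.] 56 [485. 402.  69.] [472. 389.  51.] [518. 455.  79.]
crumb_brush 0.72 [293. 220.] 300 [449.  12.  25.] [426.  -7.   0.] [488.  47.  46.]
crumb_brush 0.64 [353. 225.] 258 [ 577. -165.   24.] [ 568. -220.   -2.] [607. -97.  30.]
crumb_brush 0.41 [322. 226.] 708 [ 439. -180.   64.] [ 424. -193.    3.] [ 478. -142.  108.]
serving_tongs 0.64 [324. 228.] 688 [ 439. -180.   63.] [ 424. -193.    2.] [ 478. -144.  108.]
serving_tongs 0.6 [377. 266.] 488 [ 485. -359.    5.] [ 440. -426.   -2.] [ 519. -281.   17.]
```

View pics/scene.png

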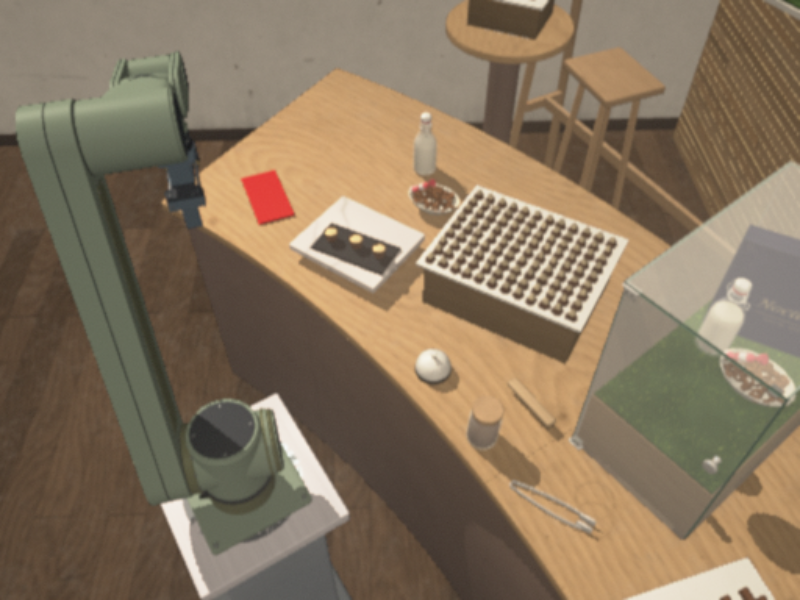

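```bash
python3 - <<'E'
from h import *
d=grab('wrist'); cv2.imwrite('pics/w0.png',cv2.resize(d['color'][:,:,::-1],(800,600)))
print(d['T'].round(3).tolist(), d['fovy'])
E
```

```text
[[0.282, -0.926, -0.252, 90.647], [0.959, 0.272, 0.074, 571.227], [-0.0, -0.263, 0.965, 384.629], [0.0, 0.0, 0.0, 1.0]] 59.50350596540969
```

View pics/w0.png

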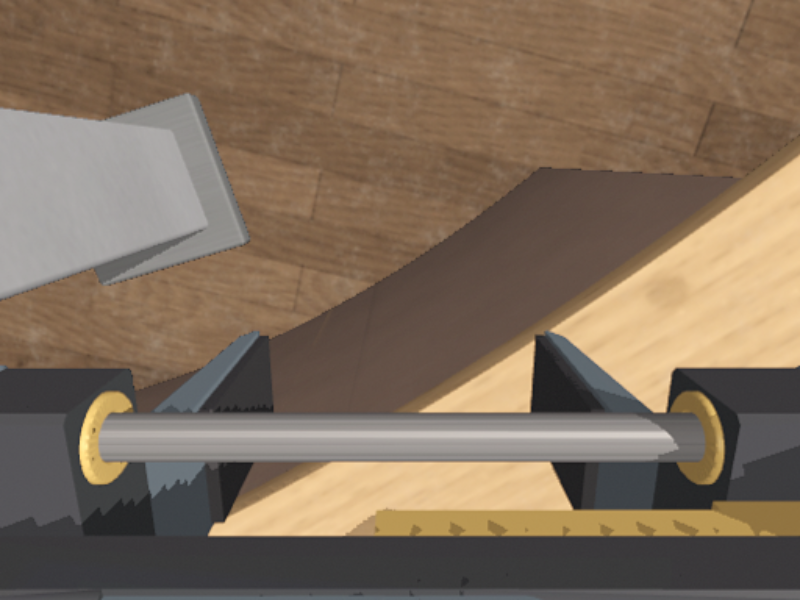

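The scene shows the slab at (358,243), with the dark slate and three cups at (355,247). The red look-alike is at (267,197), the chocolates block at (525,255), the bell at (433,365), the jar at (485,422), the brush at (532,403) and the tongs at (553,507). The wrist picture shows only the fingers and the counter edge.

```bash
python3 - <<'E'
from h import *
V,U=np.mgrid[0:384,0:512]
for n in ('scene','side'):
    d=grab(n); P=pts(d,U,V); ok=d['z_map']>0
    m=ok&(P[...,2]>36)&(P[...,2]<60)&(P[...,0]>340)&(P[...,0]<680)&(P[...,1]>240)&(P[...,1]<600)
    nl,l,st,_=cv2.connectedComponentsWithStats(m.astype('u1'))
    k=1+np.argmax(st[1:,4]); q=P[l==k][:,:2].astype('f4'); 
    print(n,'slab',cv2.minAreaRect(q))
    g=d['color'].astype(int).max(2); q=P[(l==k)&(g<75)][:,:2].astype('f4'); print('slate',len(q),cv2.minAreaRect(q))
    m=ok&(P[...,2]>130)&(P[...,2]<200)&(P[...,0]>450)&(P[...,1]>-100)&(P[...,1]<500)
    nl,l,st,_=cv2.connectedComponentsWithStats(m.astype('u1'))
    k=1+np.argmax(st[1:,4]); B=P[l==k]; r=cv2.minAreaRect(B[:,:2].astype('f4')); print('block',r,cv2.boxPoints(r).round().tolist(),np.percentile(B[:,2],[2,50,98]).round())
E
```

```text
scene slab ((503.60870361328125, 433.46319580078125), (227.36793518066406, 265.0616760253906), 23.748565673828125)
slate 20 ((483.29193115234375, 387.3270568847656), (21.252653121948242, 150.11572265625), 31.59067726135254)
block ((757.997314453125, 113.91970825195312), (314.7920837402344, 386.59893798828125), 27.97673988342285) [[528.0, 211.0], [710.0, -131.0], [988.0, 17.0], [806.0, 358.0]] [134. 145. 165.]
side slab ((506.40234375, 433.159912109375), (231.7842559814453, 264.4963684082031), 23.128145217895508)
slate 233 ((478.0475769042969, 391.18048095703125), (83.0821304321289, 180.14541625976562), 30.666810989379883)
block ((756.0911254882812, 113.62226867675781), (312.8655090332031, 386.38311767578125), 27.94110107421875) [[527.0, 211.0], [708.0, -130.0], [985.0, 16.0], [804.0, 358.0]] [134. 152. 165.]
```

Emit:
servo_tool(
  steps=[
    [0,[0,0,-13],[0,0,-0.139]],
    [0,[0,0,-13],[0,0,-0.139]],
    [0,[0,0,-13],[0,0,-0.139]],
    [0,[0,0,-13],[0,0,-0.139]],
    [0,[0,0,-13],[0,0,-0.139]],
    [0,[-20,-18,0],[0,0,0]],
    [0,[-29,-27,0],[0,0,0]],
    [0,[-29,-27,0],[0,0,0]],
    [0,[-29,-27,0],[0,0,0]],
    [0,[-29,-27,0],[0,0,0]],
  ],
)

```text
time_s: 2.05
ee_pos: [338.3, 489.5, 301.1]
ee_rot: [180.0, 0.0, -156.5]
force: [-0.3, 0.4, -0.2]
gripper_width: 91.1
gripper_force: 0.0
```

Emit:
servo_tool(
  steps=[
    [0,[-29,-27,0],[0,0,0]],
    [0,[-29,-27,0],[0,0,0]],
    [0,[-29,-27,0],[0,0,0]],
    [0,[-29,-27,0],[0,0,0]],
    [0,[-25,-22,0],[0,0,0]],
    [0,[-11,-10,0],[0,0,0]],
    [0,[0,0,0],[0,0,0]],
    [0,[0,0,0],[0,0,0]],
    [0,[0,0,0],[0,0,0]],
    [0,[0,0,0],[0,0,0]],
  ],
)

```text
time_s: 3.05
ee_pos: [530.7, 423.1, 301.5]
ee_rot: [180.0, 0.0, -156.4]
force: [1.9, 0.0, 0.1]
gripper_width: 91.4
gripper_force: 0.0
```

```bash
cat > m.py <<'E'
from h import *
import sys
def measure(d):
    """slab and slate rects (world) from the wrist picture"""
    P=pts(d,*np.mgrid[0:384,0:512][::-1]); c=d['color'].astype(int); ok=(d['z_map']>0)&(abs(P[...,2]-48)<14)
    ok&=(abs(P[...,0]-500)<190)&(abs(P[...,1]-430)<190)
    dark=ok&(c.max(2)<80)
    return P,ok,dark
if __name__=='__main__':
    d=grab('wrist'); s=state(); print(s['ee_pos'].round(1),s['ee_rot'].round(2),s['force'].round(2))
    im=d['color'][:,:,::-1].copy()
    P,ok,dark=measure(d)
    for nm,m in(('plate',ok),('dark',dark)):
        n,l,st,_=cv2.connectedComponentsWithStats(m.astype('u1')); k=1+np.argmax(st[1:,4]); q=P[l==k]; print(nm,len(q),cv2.minAreaRect(q[:,:2].astype('f4')),np.median(q,0).round(1))
        cs,_=cv2.findContours((l==k).astype('u1'),0,2); cv2.drawContours(im,cs,-1,(0,255,0) if nm=='dark' else (255,0,0),1)
    for t in('slate','cup_0'):
        for o in look_for(d,t)[:4]: print(t,o)
    cv2.imwrite('pics/'+sys.argv[1],cv2.resize(im,(800,600)))
E
python3 m.py w1.png
```

```text
[531.  423.  301.5] [ 1.7998e+02  2.0000e-02 -1.5646e+02] [-0.09 -0.17 -0.38]
plate 35617 ((508.3757019042969, 434.2736511230469), (220.4759063720703, 260.3758239746094), 23.437076568603516) [496.9 430.6  45.5]
dark 11907 ((485.60101318359375, 406.07611083984375), (98.22820281982422, 198.13043212890625), 30.79467010498047) [482.6 405.   53. ]
slate {'at': [263.6, 119.3], 'confidence': 0.87}
slate {'at': [485.8, 153.2], 'confidence': 0.75}
cup_0 {'at': [199.1, 134.5], 'confidence': 0.97}
cup_0 {'at': [257.7, 128.7], 'confidence': 0.83}
cup_0 {'at': [321.0, 117.3], 'confidence': 0.79}
```

View pics/w1.png

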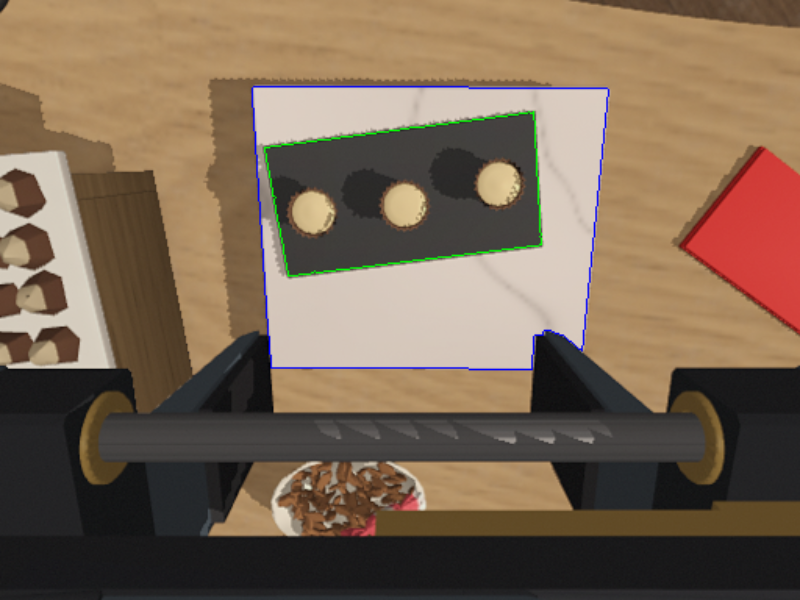

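Wrist picture: the slab outline is at (252–608, 87–369), the slate at (265–542, 112–277) with cups at (312,213), (405,205) and (499,185). There is free marble behind the slate. It is turned 7.4° against the slab, right end far. I'll go behind it with open fingers and push with both.

Emit:
servo_tool(
  steps=[
    [0,[-13,1,0],[0,0,0]],
    [0,[-14,1,0],[0,0,0]],
    [0,[-13,0,-1],[0,0,0]],
    [0,[0,0,30],[0,0,0]],
    [0,[0,0,35],[0,0,0]],
    [0,[0,0,40],[0,0,0]],
    [0,[0,0,40],[0,0,0]],
    [0,[0,0,35],[0,0,0]],
    [0,[0,0,25],[0,0,0]],
    [0,[0,0,12],[0,0,0]],
  ],
)

```text
time_s: 4.2
ee_pos: [566.5, 439.3, 82.0]
ee_rot: [-179.9, -0.3, -156.5]
force: [0.2, 1.1, 0.4]
gripper_width: 91.4
gripper_force: 0.0
```

Emit:
servo_tool(
  steps=[
    [0,[0,0,5],[0,0,0]],
    [0,[0,0,3],[0,0,0]],
    [0,[0,0,1],[0,0,0]],
    [0,[0,0,1],[0,0,0]],
    [0,[0,0,1],[0,0,0]],
    [0,[0,0,0],[0,0,0]],
    [0,[0,0,0],[0,0,0]],
    [0,[0,0,0],[0,0,0]],
    [0,[0,0,0],[0,0,0]],
    [0,[0,0,0],[0,0,0]],
  ],
)

```text
time_s: 5.2
ee_pos: [568.1, 440.0, 74.0]
ee_rot: [180.0, 0.0, -156.6]
force: [-0.1, -0.1, -0.5]
gripper_width: 91.2
gripper_force: 0.0
```

```bash
python3 m.py w2.png
```

```text
[568.1 440.   74. ] [ 180.      0.   -156.56] [-0.07 -0.26  0.7 ]
plate 96002 ((513.3297119140625, 433.69989013671875), (138.27670288085938, 254.33445739746094), 23.41396141052246) [508.  429.1  52. ]
dark 36232 ((507.0686950683594, 393.4358215332031), (92.3320083618164, 165.2911834716797), 24.107288360595703) [500.1 377.6  52.9]
slate {'at': [231.3, 103.6], 'confidence': 0.8}
cup_0 {'at': [100.9, 88.4], 'confidence': 0.86}
cup_0 {'at': [260.6, 76.8], 'confidence': 0.69}
cup_0 {'at': [422.2, 36.9], 'confidence': 0.58}
```

View pics/w2.png

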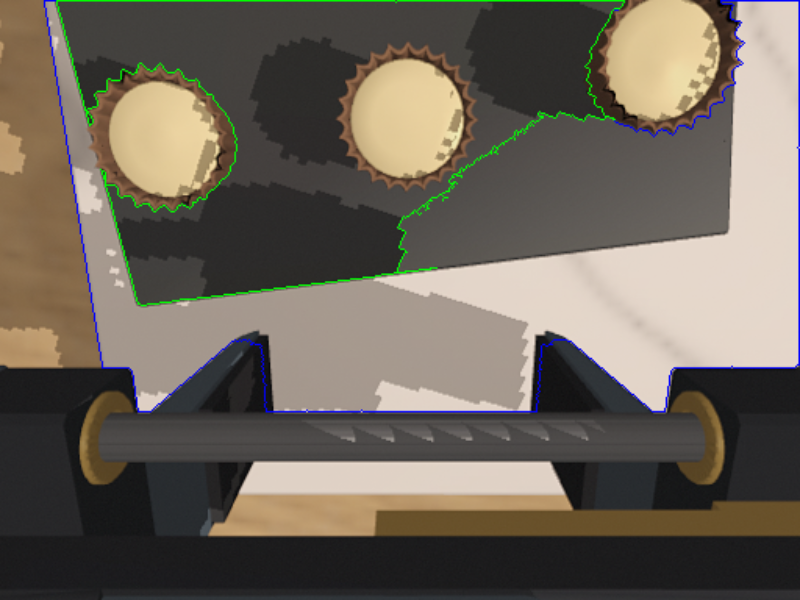

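Clear of the slate: fingertips at (255,340) and (545,340), slate far edge at (137,305)–(728,233). Next I lower to about 2.5 mm above the marble and push gently.

Emit:
servo_tool(
  steps=[
    [0,[0,0,2.5],[0,0,0]],
    [0,[0,0,2],[0,0,0]],
    [0,[0,0,0],[0,0,0]],
    [0,[3,0,0],[0,0,0]],
    [0,[4,0,0],[0,0,0]],
    [0,[4,0,0],[0,0,0]],
    [0,[3,0,0],[0,0,0]],
    [0,[3,0,0],[0,0,0]],
    [0,[3,0,0],[0,0,0]],
    [0,[3,0,0],[0,0,0]],
  ],
)

```text
time_s: 6.35
ee_pos: [547.1, 430.8, 69.7]
ee_rot: [-180.0, 0.1, -156.5]
force: [1.6, 0.5, -0.2]
gripper_width: 91.5
gripper_force: 0.9
```

Emit:
servo_tool(
  steps=[
    [0,[3,0,0],[0,0,0]],
    [0,[3,0,0],[0,0,0]],
    [0,[3,0,0],[0,0,0]],
    [0,[3,0,0],[0,0,0]],
    [0,[3,0,0],[0,0,0]],
    [0,[3,0,0],[0,0,0]],
    [0,[3,0,0],[0,0,0]],
    [0,[2,0,0],[0,0,0]],
    [0,[1,0,0],[0,0,0]],
    [0,[0,0,0],[0,0,0]],
  ],
)

```text
time_s: 7.35
ee_pos: [524.7, 421.4, 69.6]
ee_rot: [180.0, -0.0, -156.6]
force: [1.6, 1.9, 1.4]
gripper_width: 91.4
gripper_force: 1.0
```

```bash
python3 m.py w3.png
```

```text
[524.7 421.3  69.6] [ 1.7998e+02 -2.0000e-02 -1.5656e+02] [1.35 1.   1.61]
plate 96654 ((470.2729797363281, 413.0513000488281), (134.6796875, 251.32598876953125), 23.35017967224121) [462.6 404.   52.6]
dark 54984 ((472.19622802734375, 407.6231689453125), (129.59249877929688, 198.51219177246094), 23.441436767578125) [447.9 379.8  52.9]
slate {'at': [275.9, 86.1], 'confidence': 0.67}
cup_0 {'at': [117.0, 117.0], 'confidence': 0.96}
cup_0 {'at': [440.1, 106.8], 'confidence': 0.93}
cup_0 {'at': [276.7, 123.8], 'confidence': 0.67}
```

View pics/w3.png

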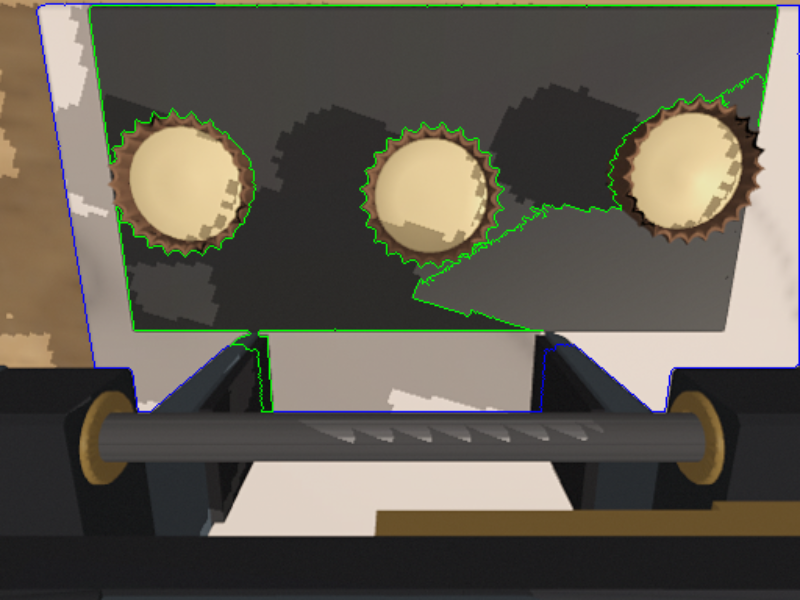

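Slate now parallel: near edge at row 7, practically on the slab's near edge (row 5). Far edge rests on both fingers (row 331), cups upright. I'll measure the edges exactly.

```bash
python3 - <<'E'
from h import *
d=grab('wrist'); a=np.radians(23.44); c=np.array([508.4,434.3]); A=np.array([[np.cos(a),np.sin(a)],[-np.sin(a),np.cos(a)]])
sl=lambda u,v,z:(atz(d,np.array(u,float),np.array(v,float),z)[:,:2]-c)@A.T
g=cv2.cvtColor(d['color'],cv2.COLOR_RGB2GRAY).astype(int)
# far edge: strongest dark->bright step near row 212
us=[200,240,280,320,400,440]; vs=[200+np.argmax(np.diff(g[200:225,u]))+.5 for u in us]; print('far',vs,sl(us,vs,53).round(1).tolist())
us=[80,160,240,320,400,480]; vs=[np.argmin(np.diff(g[0:12,u]))+.5 for u in us]; print('near',vs,sl(us,vs,53).round(1).tolist())
print('corners', sl([88*.64,777*.64,38*.64,131*.64,725*.64],[5,5,5,211,211],53).round(1).tolist(), 'slabR',sl([40*.64,90*.64],[5,215],45).round(1).tolist())
E
```

```text
far [np.float64(211.5), np.float64(211.5), np.float64(212.5), np.float64(211.5), np.float64(212.5), np.float64(212.5)] [[-10.4, -48.8], [-10.4, -28.1], [-9.8, -7.4], [-10.4, 13.2], [-9.8, 54.7], [-9.8, 75.4]]
near [np.float64(2.5), np.float64(2.5), np.float64(2.5), np.float64(2.5), np.float64(2.5), np.float64(2.5)] [[-107.4, -97.5], [-107.4, -62.2], [-107.4, -26.8], [-107.4, 8.5], [-107.4, 43.8], [-107.4, 79.1]]
corners [[-106.4, -108.1], [-106.4, 86.9], [-106.4, -122.3], [-10.7, -108.9], [-10.6, 87.7]] slabR [[-108.4, -126.6], [-5.7, -127.8]]
```

Emit:
servo_tool(
  steps=[
    [0,[2,0,0],[0,0,0]],
    [0,[4,0,0],[0,0,0]],
    [0,[4,0,0],[0,0,0]],
    [0,[4,0,0],[0,0,0]],
    [0,[4,0,0],[0,0,0]],
    [0,[4,0,0],[0,0,0]],
    [0,[4,0,0],[0,0,0]],
    [0,[3,0,0],[0,0,0]],
    [0,[1.5,0,0],[0,0,0]],
    [0,[0,0,0],[0,0,0]],
  ],
)

```text
time_s: 8.55
ee_pos: [496.4, 408.9, 69.4]
ee_rot: [-180.0, -0.1, -156.6]
force: [1.9, -0.3, 1.6]
gripper_width: 91.1
gripper_force: 0.6
```

Emit:
servo_tool(
  steps=[
    [0,[-3,0,0],[0,0,0]],
    [0,[-8,0,0],[0,0,0]],
    [0,[-10,0,0],[0,0,0]],
    [0,[-4,0,-20],[0,0,0]],
    [0,[0,0,-40],[0,0,0]],
    [0,[0,0,-45],[0,0,0]],
    [0,[0,0,-45],[0,0,0]],
    [0,[0,0,-45],[0,0,0]],
    [0,[0,0,-30],[0,0,0]],
    [0,[0,0,0],[0,0,0]],
  ],
)

```text
time_s: 9.55
ee_pos: [522.0, 420.4, 300.4]
ee_rot: [179.8, 0.6, -156.6]
force: [-0.1, 0.2, -0.1]
gripper_width: 91.3
gripper_force: 0.0
```

Emit:
servo_tool(
  steps=[
    [0,[0,0,0],[0,0,0]],
    [0,[0,0,0],[0,0,0]],
    [0,[0,0,0],[0,0,0]],
    [0,[0,0,0],[0,0,0]],
    [0,[0,0,0],[0,0,0]],
    [0,[0,0,0],[0,0,0]],
    [0,[0,0,0],[0,0,0]],
    [0,[0,0,0],[0,0,0]],
    [0,[0,0,0],[0,0,0]],
    [0,[0,0,0],[0,0,0]],
  ],
)

```text
time_s: 10.55
ee_pos: [519.9, 419.1, 294.5]
ee_rot: [180.0, 0.0, -156.6]
force: [0.2, 0.4, -0.1]
gripper_width: 91.3
gripper_force: 0.0
```

```bash
python3 m.py w4.png
```

```text
[519.9 419.1 294.5] [ 1.7999e+02  1.0000e-02 -1.5655e+02] [ 0.22  0.26 -0.05]
plate 40704 ((494.88751220703125, 428.1462097167969), (248.72891235351562, 260.0339050292969), 23.41755485534668) [488.8 421.9  45.5]
dark 13705 ((429.6231384277344, 388.8861389160156), (97.78030395507812, 199.345703125), 23.448110580444336) [427.7 387.7  52.9]
slate {'at': [484.7, 162.5], 'confidence': 0.93}
slate {'at': [271.4, 70.1], 'confidence': 0.83}
cup_0 {'at': [330.7, 78.3], 'confidence': 0.71}
cup_0 {'at': [263.7, 85.4], 'confidence': 0.64}
cup_0 {'at': [199.5, 79.8], 'confidence': 0.57}
```

View pics/w4.png

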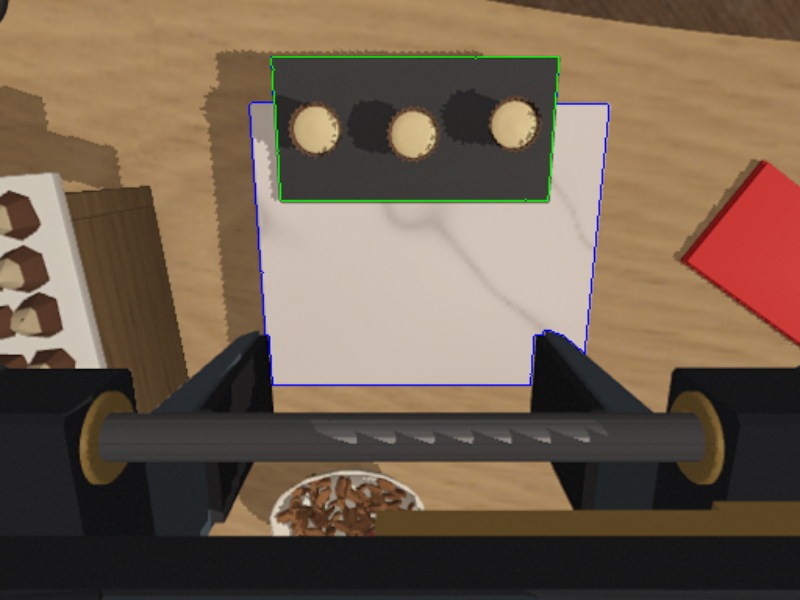

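The picture shows the slate's near edge at row 57 against the slab edge at row 103. That gives ≈30 mm overhang, parallel to within 0.1°, sides inside by about 20 and 40 mm, cups upright at (316,129), (413,134) and (515,124). Now the bell.

Emit:
servo_tool(
  steps=[
    [0,[8,-17,0],[0,0,0]],
    [255,[15,-34,0],[0,0,0]],
    [255,[15,-34,0],[0,0,0]],
    [255,[15,-34,0],[0,0,0]],
    [255,[15,-34,0],[0,0,0]],
    [255,[15,-34,0],[0,0,0]],
    [255,[15,-34,0],[0,0,0]],
    [255,[15,-34,0],[0,0,0]],
    [255,[15,-34,0],[0,0,0]],
    [255,[12,-34,0],[0,0,0]],
  ],
  squeeze=10,
)

```text
time_s: 11.7
ee_pos: [519.6, 65.5, 294.8]
ee_rot: [-180.0, 0.0, -156.6]
force: [0.3, 0.2, -0.6]
gripper_width: 21.8
gripper_force: 0.0
```

Emit:
servo_tool(
  steps=[
    [255,[8,-17,10],[0,0,0]],
    [255,[0,0,20],[0,0,0]],
    [255,[0,0,20],[0,0,0]],
    [255,[0,0,0],[0,0,0]],
    [255,[0,0,0],[0,0,0]],
    [255,[0,0,0],[0,0,0]],
    [255,[0,0,0],[0,0,0]],
    [255,[0,0,0],[0,0,0]],
    [255,[0,0,0],[0,0,0]],
    [255,[0,0,0],[0,0,0]],
  ],
)

```text
time_s: 12.7
ee_pos: [519.4, 48.3, 244.6]
ee_rot: [-180.0, 0.0, -156.6]
force: [0.8, -0.6, 0.1]
gripper_width: 0.5
gripper_force: 0.0
```

```bash
cat > b.py <<'E'
from h import *
import sys
d=grab('wrist'); s=state(); print(s['ee_pos'].round(1),s['ee_rot'].round(2),s['gripper_width'])
P=pts(d,*np.mgrid[0:384,0:512][::-1]); im=d['color'][:,:,::-1].copy()
for t in('bell_top','bell'):
    for o in outline_of(d,t)[:2]:
        m=o['pixels']&(d['z_map']>0); q=P[m]; print(t,round(o['confidence'],2),o['at'],len(q))
        if len(q)<20: continue
        print(' rect',cv2.minEnclosingCircle(q[q[:,2]>1][:,:2].astype('f4')), q.max(0).round(1))
        top=q[q[:,2]>52]
        if len(top): print(' top',len(top),top.mean(0).round(1),np.ptp(top,axis=0).round(1))
    for o in look_for(d,t)[:2]: print(t,o,atz(d,np.array([o['at'][0]]),np.array([o['at'][1]]),60).round(1))
cv2.imwrite('pics/'+sys.argv[1],cv2.resize(im,(800,600)))
E
python3 b.py b1.png
```

```text
[519.4  48.3 244.6] [-1.8000e+02  2.0000e-02 -1.5655e+02] 0.42734284395161404
bell_top 0.43 [262.1, 123.0] 156
 rect ((467.1798095703125, 30.533979415893555), 7.090729236602783) [473.2  37.   61.2]
 top 154 [466.6  30.3  59.1] [13.  13.4  6. ]
bell_top {'at': [264.1, 122.3], 'confidence': 0.61} [[466.   31.7  60. ]]
bell 0.82 [262.4, 116.1] 3968
 rect ((466.437255859375, 30.137548446655273), 39.815181732177734) [503.7  67.2  61.2]
 top 154 [466.6  30.3  59.1] [13.  13.4  6. ]
bell {'at': [262.9, 116.8], 'confidence': 0.98} [[461.7  28.5  60. ]]
```

View pics/b1.png

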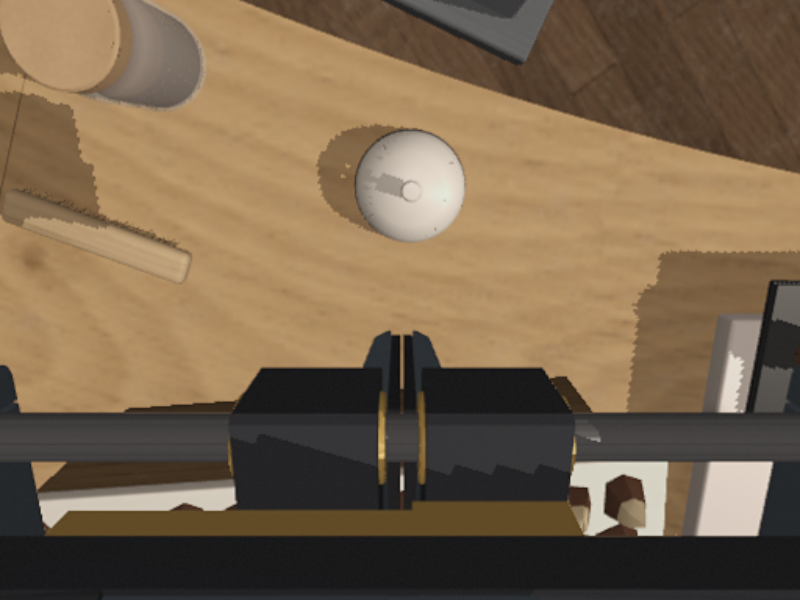

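The bell is at (410,187), its plunger at (411,190), i.e. world ≈ (467, 30.4), z ≈ 60. Nothing else is near.

Emit:
servo_tool(
  steps=[
    [255,[15,1.2,0],[0,0,0]],
    [255,[20,1.6,0],[0,0,0]],
    [255,[20.2,1.6,0],[0,0,0]],
    [255,[0,0,25],[0,0,0]],
    [255,[0,0,30],[0,0,0]],
    [255,[0,0,35],[0,0,0]],
    [255,[0,0,30],[0,0,0]],
    [255,[0,0,20],[0,0,0]],
    [255,[0,0,8],[0,0,0]],
    [255,[0,0,0],[0,0,0]],
  ],
)

```text
time_s: 13.95
ee_pos: [466.6, 30.3, 95.8]
ee_rot: [180.0, -0.1, -156.6]
force: [0.3, -0.3, 0.2]
gripper_width: 0.2
gripper_force: 0.0
```

Emit:
servo_tool(
  steps=[
    [255,[0,0,3],[0,0,0]],
    [255,[0,0,3],[0,0,0]],
    [255,[0,0,2],[0,0,0]],
    [255,[0,0,2],[0,0,0]],
    [255,[0,0,1],[0,0,0]],
    [255,[0,0,1],[0,0,0]],
    [255,[0,0,1],[0,0,0]],
    [255,[0,0,0],[0,0,0]],
    [255,[0,0,0],[0,0,0]],
    [255,[0,0,0],[0,0,0]],
  ],
)

```text
time_s: 14.95
ee_pos: [467.1, 30.4, 83.5]
ee_rot: [180.0, 0.0, -156.6]
force: [0.2, -0.6, -0.4]
gripper_width: 0.2
gripper_force: 0.0
```

Tip at 61.5, not yet touching. Press on.

Emit:
servo_tool(
  steps=[
    [255,[0,0,1],[0,0,0]],
    [255,[0,0,1],[0,0,0]],
    [255,[0,0,1],[0,0,0]],
    [255,[0,0,1],[0,0,0]],
    [255,[0,0,0.5],[0,0,0]],
    [255,[0,0,0.5],[0,0,0]],
    [255,[0,0,0],[0,0,0]],
    [255,[0,0,0],[0,0,0]],
    [255,[0,0,0],[0,0,0]],
    [255,[0,0,0],[0,0,0]],
  ],
)

```text
time_s: 15.95
ee_pos: [467.2, 30.4, 79.0]
ee_rot: [-180.0, 0.0, -156.6]
force: [-1.3, -0.2, 6.9]
gripper_width: 0.7
gripper_force: 3.4
```

Emit:
servo_tool(
  steps=[
    [255,[0,0,0.5],[0,0,0]],
    [255,[0,0,0.5],[0,0,0]],
    [255,[0,0,0.5],[0,0,0]],
    [255,[0,0,0],[0,0,0]],
    [255,[0,0,0],[0,0,0]],
    [255,[0,0,0],[0,0,0]],
    [255,[0,0,0],[0,0,0]],
    [255,[0,0,0],[0,0,0]],
    [255,[0,0,0],[0,0,0]],
    [255,[0,0,0],[0,0,0]],
  ],
)

```text
time_s: 16.95
ee_pos: [467.2, 30.4, 78.4]
ee_rot: [-180.0, 0.1, -156.6]
force: [-3.1, -0.2, 13.6]
gripper_width: 0.6
gripper_force: 7.1
```

Force is 13.6 N, beyond the 8 N end stop, so the plunger is fully down. Release straight up and go back to the viewing pose.

Emit:
servo_tool(
  steps=[
    [255,[0,0,-2],[0,0,0]],
    [255,[0,0,-4],[0,0,0]],
    [255,[0,0,-10],[0,0,0]],
    [255,[0,0,-25],[0,0,0]],
    [255,[0,0,-40],[0,0,0]],
    [255,[0,0,-40],[0,0,0]],
    [255,[0,0,-40],[0,0,0]],
    [255,[0,0,-30],[0,0,0]],
    [255,[0,0,-10],[0,0,0]],
    [255,[-25,-2,0],[0,0,0]],
  ],
)

```text
time_s: 17.95
ee_pos: [489.6, 38.0, 279.9]
ee_rot: [-179.9, 0.1, -156.6]
force: [0.9, 0.5, 0.4]
gripper_width: 0.2
gripper_force: 0.0
```

Emit:
servo_tool(
  steps=[
    [255,[-25,-2,0],[0,0,0]],
    [255,[-5,0,0],[0,0,0]],
    [255,[0,0,0],[0,0,0]],
    [255,[0,0,0],[0,0,0]],
    [255,[0,0,0],[0,0,0]],
    [255,[0,0,0],[0,0,0]],
    [255,[0,0,0],[0,0,0]],
    [255,[0,0,0],[0,0,0]],
    [255,[0,0,0],[0,0,0]],
    [255,[0,0,0],[0,0,0]],
  ],
)

```text
time_s: 18.95
ee_pos: [519.0, 48.6, 278.0]
ee_rot: [180.0, 0.0, -156.6]
force: [-1.0, -0.1, -0.3]
gripper_width: 0.7
gripper_force: 0.0
```

```bash
python3 b.py b2.png; python3 - <<'E'
from h import *
d=grab('scene'); cv2.imwrite('pics/s2.png',cv2.resize(d['color'][:,:,::-1],(800,600)))
V,U=np.mgrid[0:384,0:512]; P=pts(d,U,V)
for o in look_for(d,'cup_0')[:4]: print(o, atz(d,np.array([o['at'][0]]),np.array([o['at'][1]]),75).round())
E
```

```text
[519.1  48.6 278. ] [ 1.8000e+02  1.0000e-02 -1.5655e+02] 0.46328098379146787
bell_top 0.4 [262.2, 119.5] 114
 rect ((466.2831726074219, 30.498519897460938), 6.535826206207275) [472.3  36.6  61.6]
 top 114 [466.3  30.3  59.3] [11.8 12.6  4.8]
bell_top {'at': [263.5, 121.2], 'confidence': 0.53} [[466.2  32.3  60. ]]
bell 0.76 [260.6, 116.9] 3418
 rect ((466.61187744140625, 30.66740608215332), 40.244041442871094) [505.2  70.3  61.6]
 top 123 [466.6  30.2  59.2] [12.9 12.9  5.4]
bell {'at': [262.0, 116.4], 'confidence': 0.57} [[462.2  28.8  60. ]]
{'at': [230.8, 171.9], 'confidence': 0.5} [[450. 314.  75.]]
{'at': [215.0, 162.8], 'confidence': 0.48} [[423. 385.  75.]]
```

View pics/s2.png

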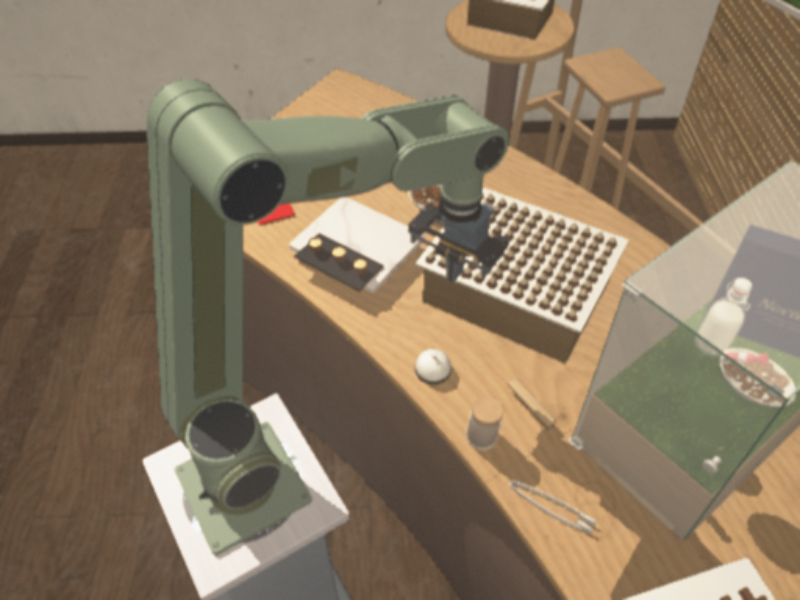

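The picture shows the slate at (340,262) sticking out past the slab's near edge, with all three cups standing. The bell at (433,365) has not moved and its plunger is up at 60 mm. The other things are in place and the arm is clear.

```bash
python3 -c "
from h import *
print(ticket.job_done())"
```

```text
the job is handed in; nothing more can be done
None
```

The job is done and handed in: the slate overhangs the slab's near edge by about 30 mm, parallel to it and inside the slab's sides with all three cups standing, and the bell was pressed fully and sprang back.

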